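# Take the pinned sleeve off its upright rod

## Task

Take the aluminium sleeve off the upright rod of the bench fixture: it is held down by crossed pins inside it, so turn it by feel until its slots come under the pins, then draw it up off the rod's open end without forcing it. Stand it upright on the floor of the shallow steel tray, setting it down gently rather than dropping it, and leave the round slug and the nut where they lie.

Things in the scene. Friction and masses are not known exactly. Their poses are not given: they have to be found in the camera images.
- sleeve: Loose plain aluminium sleeve, round, 52 mm outside, 41 mm inside, 70 mm tall, about 0.25 kg, open at the top. Origin: centre of its bottom face; z: its axis. Its bottom 8 mm is a plate with a 28 mm hole for the rod and four slots out of that hole, along its +x, -x, +y, -y. It starts seated on the fixture round the rod, with 2 mm of sideways play.
- fixture: Fixed grey plate 100x100x10 mm with a dark round boss 48 mm in diameter on which the sleeve sits, and a steel rod 24 mm in diameter standing on its centre. Origin: centre of the plate's underside, z up along the rod. More than 25 N between the sleeve and the fixture (rod and pins included) is forcing it.
- seat (a point): Centre of the boss's top, 30 mm above the bench, where the sleeve's bottom rests. The rod is held down by a spring: lift the sleeve 3 mm and it meets the pins; about 3 N more starts to lift the rod too, each further mm adds 1.2 N, and after 8 mm it stops dead. When the slots come under the pins during the pull, the rod snaps back down and the pull vanishes.
- pins (a point): Point on the rod's axis where two pins cross at right angles, hidden in the sleeve: four arms 90 degrees apart, 7 mm thick, tips 18 mm from the axis. Their angle is NOT measured (this frame does not show it) and differs each time: 20 to 70 degrees off the slots, so at most 70 degrees of turn either way frees the sleeve, within some 6 degrees of exact. The rod does not turn.
- rod_tip (a point): Centre of the rod's top, its open end, on the rod's axis, 110 mm above the bench (10 mm above the top of the seated sleeve). The sleeve is clear of the rod when the sleeve's bottom is higher than this.
- tray: Fixed shallow open steel tray, 160 mm (its x) by 140 mm (its y), 20 mm tall, walls and floor 4 mm thick. Origin: centre of its underside; the inner floor lies 4 mm higher.
- round_slug: Loose plain round steel slug, 35 mm in diameter, 26 mm tall, standing between fixture and tray; a bystander. Origin: centre of its underside.
- nut_1: Loose hexagon nut, 27 mm across, 13 mm tall, lying between fixture and tray; a bystander. Origin: centre of its underside.
Not all that is in view belongs to the job. Leave any green or pink look-alike of the sleeve alone.

How it is judged:
By the outcome, as a careful person would: the job done as asked, in the order asked, and still so for the second after the job is handed in, with the robot touching nothing.
It also fails if it takes over 67 s, if anything falls off the work surface, if the arm or the gripper's body presses on something with over 40 N, if the wrist force passes 120 N, or if a joint passes its speed limit or range.

## Robot

A 6-joint arm with a two-finger parallel gripper is mounted at the origin on the work surface; the furniture and walls round the work are solid. World frame = base frame: x ahead of the robot, y to its left, z up, the work surface at z = 0. Lengths are in m, angles in degrees, forces in N, time in s.
With the tool pointing down it reaches from about 0.3 to 0.95 m from the base axis. Payload 3.1 kg.
Tool frame: the origin (TCP) lies midway between the tips of the shut fingers; the grasp point (between the pads) lies arm.tcp_to_grasp behind it (arm.tcp_to_grasp is the distance from the TCP to the grasp point, in m); z points along the fingers, y is the line along which they close (so a half turn about z gives the same grasp; the last joint's range is limited). The gripper opens to 85 mm and grips with 20 to 120 N. Pads are 22 mm wide; open, the fingers measure 114 mm over their backs; the gripper's body (76 mm by 85 mm) begins 54 mm behind the grasp point. The pads swing forward as they close: fully open they stand 13 mm farther back than shut.
Start: joints at [-3.994, 17.653, 93.61, -0, 68.738, -3.994], TCP at [0.625, -0, 0.231] pointing down, gripper open.
Joint ranges: [-175.34, 175.34], [-45.06, 112.39], [2.9, 150.54], [-68.45, 248.45], [3.09, 151.38], [-168.51, 168.51]. Speed limits (degrees/s): [159.86, 159.86, 180, 180, 180, 180].

## Interface

Orientations are given as [roll, pitch, yaw] about the fixed x, y, z axes, in that order (R = Rz(yaw) Ry(pitch) Rx(roll)).
In Python, from station import monitor, get_image, close_job, arm gives the robot as it stands. The module is installed in compiled form; this text tells all that it offers.
- The arm moves only by the tool drive_tool, never from a script. Its argument "targets" is a list of rows, each an object of numbers: "fingers": the opening, from 0 (shut) to 1 (fully open); "tx", "ty", "tz": the shift along the tool's x, y, z in m; "spin": the turn about the tool's z in degrees. In form: [{"fingers": .., "tx": .., "ty": .., "tz": .., "spin": ..}, ...]. A call has 1 to 20 rows; each row is the pose to reach, as a shift and turn from the pose commanded when the call began, along the tool's axes at that moment; what a row does not reach only later rows make up. A row lasts 1/8 s, in which the tool goes at most 62.5 mm and 10.7 degrees, less where a joint would pass 70% of its speed; a pose out of reach is approached as far as the arm can. A call with a gripper value outside its range is refused whole. The fingers move at their own pace and stop on an object; the grip force is fixed at half the most. Time passes only in rows, so rows that repeat a pose let the fingers close. It gives the time, the measured TCP pose, the force, the opening and the grip force at its end, in the units of the state.
- monitor.observe(): the state, without advancing time (a new reading comes with each control period).
- get_image(name): name is "scene" or "side" or "wrist"; returns a dict with "color" (384x512x3 uint8, blue, green, red), "fx", "fy", "cx", "cy" (pixels), "T" (4x4, takes a point from camera to world coordinates); the wrist camera has in their place "T_tool_cam" (4x4, takes a point from camera to tool coordinates, whose origin is the TCP and whose axes are the flange's). Camera axes: x right, y up, looking along -z (the intrinsics and any distortion apply to the point x, -y, -z); pixel columns grow to the right and rows downward; lengths in m; the calibration is good to about 2 mm. A picture is of the moment at which its call begins: read the wrist's pose just before it. There is no depth.
- close_job(): hands the job in; it is judged then, once.
The state is a dict: "t": time; "joint_pos": joint angles; "joint_vel": joint speeds; "joint_efforts": joint torques, N m; "eef_pos": TCP position; "orientation": TCP orientation; "contact_force": force on the tool from outside, world axes, zero at the start; "ft_torque": the same for the moment, N m; "width": finger opening in m; "finger_force": force on a finger pad.
Only numpy, scipy, OpenCV 4.12 (cv2) and the standard library are available. Lean on these libraries where they do the work, as an engineer would, in place of code of your own. Each camera call takes 0.05 s, during which the arm holds its last target. There are 200 camera calls.

## Working session

There is one attempt and no reset: what is moved stays moved. The work goes in short steps, Python scripts to look and compute and a tool call to move; the robot and the scene stay as the last step left them, time stands still between calls to the robot, and variables do not carry over. Pictures are saved under pics/ and viewed, at most 10 in all, crops included, and the job is handed in when it is done.

Besides the shell and the picture viewer there is one more tool, called after "Request:" by a JSON object that holds its "method" and its "body". drive_tool: Moves the arm, as the interface text tells. Its arguments: {"type":"object","properties":{"targets":{"type":"array"}},"required":["targets"]}

```bash
mkdir -p pics
python3 - <<'E'
from station import monitor,get_image,arm
import cv2,numpy as np
print(monitor.observe()); print(arm.tcp_to_grasp)
for n in("scene","side","wrist"):
    d=get_image(n); cv2.imwrite(f"pics/{n}0.png",d.pop("color")); print(n,{k:np.round(v,4).tolist() if not isinstance(v,str) else v for k,v in d.items()})
a=cv2.imread("pics/scene0.png")
cv2.imwrite("pics/scene0b.png",cv2.resize(a,(800,600)))
E
```

```text
{'t': 0.0, 'joint_pos': array([-3.99504698e+00,  1.77038804e+01,  9.36908530e+01, -3.08775624e-04,
        6.87384335e+01, -3.99409195e+00]), 'joint_vel': array([-0.04561338,  0.08221503,  0.00032254,  0.02009472, -0.01359344,
       -0.00914942]), 'joint_efforts': array([ 1.43707580e-04, -4.15252447e+01, -2.76667070e+01, -1.74997494e-04,
        1.01000658e-02, -1.14578896e-05]), 'eef_pos': array([6.24161498e-01, 1.29579905e-05, 2.30042799e-01]), 'orientation': array([-1.79867136e+02, -8.98874939e-03,  8.99991468e+01]), 'contact_force': array([-0.28296768, -0.44957221, -0.25512021]), 'ft_torque': array([-0.00836565, -0.03787395,  0.00152137]), 'finger_force': 0.0, 'width': 0.0855835544800531}
0.0187
scene {'fx': 407.7774, 'fy': 407.7774, 'cx': 251.3244, 'cy': 186.5378, 'T': [[0.6722, 0.3778, -0.6367, -0.1925], [-0.7399, 0.3727, -0.5601, -0.6561], [0.0257, 0.8476, 0.5301, 0.6658], [0.0, 0.0, 0.0, 1.0]]}
side {'fx': 432.9372, 'fy': 432.9372, 'cx': 256.4693, 'cy': 193.4429, 'T': [[0.9956, -0.0702, 0.0617, 0.5336], [0.0921, 0.6268, -0.7738, -0.875], [0.0157, 0.776, 0.6305, 0.7588], [0.0, 0.0, 0.0, 1.0]]}
wrist {'fx': 276.7563, 'fy': 276.7563, 'cx': 256.6925, 'cy': 191.0516, 'T_tool_cam': [[0.0005, 0.9593, 0.2825, 0.0733], [1.0, -0.001, 0.0015, -0.0009], [0.0017, 0.2825, -0.9593, -0.1433], [0.0, 0.0, 0.0, 1.0]]}
```

View pics/scene0b.png

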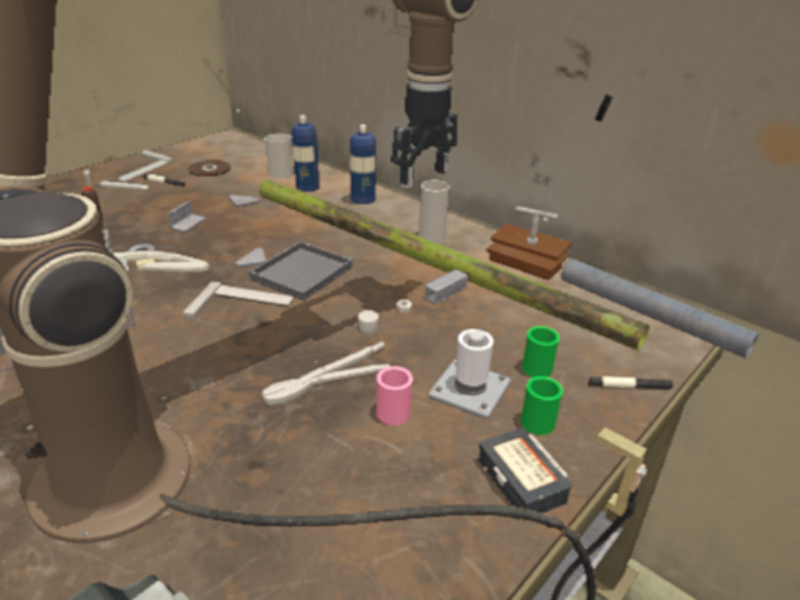

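View pics/side0.png

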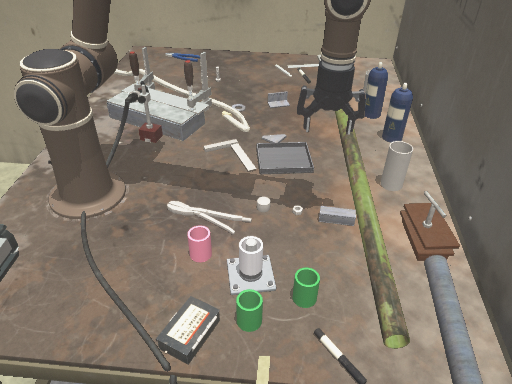

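Run:
```python
import cv2,numpy as np
a=cv2.imread("pics/scene0.png")[195:285,235:365]; b=cv2.imread("pics/side0.png")[130:330,180:340]
a=cv2.resize(a,None,fx=4,fy=4,interpolation=2); b=cv2.resize(b,None,fx=3,fy=3,interpolation=2)
cv2.imwrite("pics/c1.png",a);cv2.imwrite("pics/c2.png",b)
```

```text
(no output)
```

View pics/c1.png

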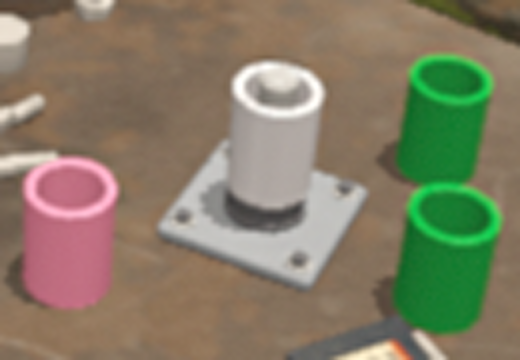

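View pics/c2.png

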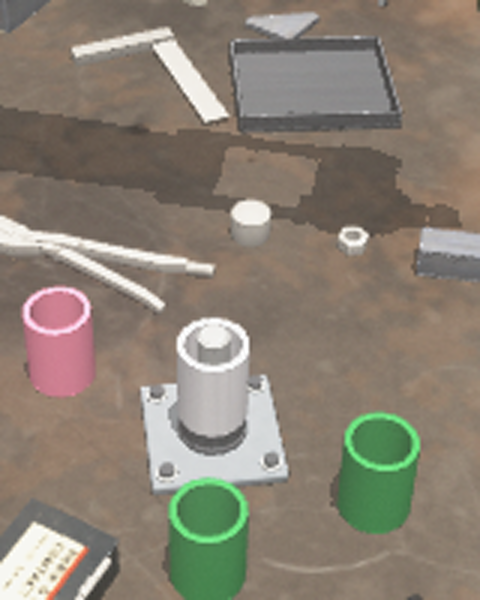

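```bash
cat > h.py <<'E'
import numpy as np
from station import get_image
def ray(d,u,v,z,T=None):
    T=d["T"] if T is None else T
    r=T[:3,:3]@np.array([(u-d["cx"])/d["fx"],-(v-d["cy"])/d["fy"],-1.]); o=T[:3,3]
    return (o+r*(z-o[2])/r[2]).round(4)
E
python3 - <<'E'
from h import *
S=get_image("scene");D=get_image("side")
s=lambda x,y,z:ray(S,(x-1.5)/4+235,(y-1.5)/4+195,z)
d=lambda x,y,z:ray(D,(x-1)/3+180,(y-1)/3+130,z)
print("sleeve",s(277,90,.1),d(213,346,.1),"tip",s(279,79,.11),d(213,334,.11))
for n,p in dict(pink=(58,310),g1=(207,511),g2=(381,441)).items(): print(n,d(*p,.07))
print("greens scene",s(453,80,.07),s(454,214,.07),"pink",s(70,187,.07))
print("tray",[d(*p,.02) for p in((230,40),(382,37),(400,118),(240,128))])
print("slug",d(250,211,.026),"nut",d(353,234,.013),"plate",[d(*p,.01) for p in((140,386),(265,376),(287,472),(153,485))])
E
```

```text
sleeve [ 0.4735 -0.2375  0.1   ] [ 0.4728 -0.2391  0.1   ] tip [ 0.4714 -0.2393  0.11  ] [ 0.4726 -0.2373  0.11  ]
pink [ 0.35   -0.1854  0.07  ]
g1 [ 0.4813 -0.3571  0.07  ]
g2 [ 0.5931 -0.287   0.07  ]
greens scene [ 0.595  -0.2886  0.07  ] [ 0.4829 -0.3562  0.07  ] pink [ 0.3507 -0.1856  0.07  ]
tray [array([0.4376, 0.2834, 0.02  ]), array([0.5972, 0.3081, 0.02  ]), array([0.6149, 0.1628, 0.02  ]), array([0.4616, 0.1288, 0.02  ])]
slug [ 0.4815 -0.001   0.026 ] nut [ 0.573  -0.0068  0.013 ] plate [array([ 0.4129, -0.2007,  0.01  ]), array([ 0.5081, -0.1801,  0.01  ]), array([ 0.5306, -0.2719,  0.01  ]), array([ 0.436 , -0.2935,  0.01  ])]
```

Request:
{"method": "drive_tool", "body": {"targets": [{"fingers": 1, "tx": -0.03, "ty": -0.02, "tz": 0, "spin": 0}, {"fingers": 1, "tx": -0.075, "ty": -0.048, "tz": 0, "spin": 0}, {"fingers": 1, "tx": -0.12, "ty": -0.077, "tz": 0, "spin": 0}, {"fingers": 1, "tx": -0.165, "ty": -0.105, "tz": 0, "spin": 0}, {"fingers": 1, "tx": -0.21, "ty": -0.134, "tz": 0, "spin": 0}, {"fingers": 1, "tx": -0.238, "ty": -0.152, "tz": 0, "spin": 0}, {"fingers": 1, "tx": -0.238, "ty": -0.152, "tz": 0, "spin": 0}, {"fingers": 1, "tx": -0.238, "ty": -0.152, "tz": 0, "spin": 0}]}}

```text
t: 1.25
eef_pos: [0.4732, -0.2377, 0.2313]
orientation: [180.0, -0.0, 90.0]
contact_force: [0.6, 0.6, -0.7]
width: 0.0857
finger_force: 0.0
```

Run:
```python
from h import *
from station import monitor
import cv2
o=monitor.observe(); print(o["t"],o["eef_pos"],o["orientation"],o["contact_force"])
d=get_image("wrist"); c=d["color"][90:330,140:380]
cv2.imwrite("pics/w1.png",cv2.resize(c,None,fx=2.5,fy=2.5,interpolation=2))
```

```text
1.25 [ 0.47324033 -0.23769112  0.23128552] [ 1.79978038e+02 -3.12625253e-02  8.99760897e+01] [ 0.5530861   0.57485508 -0.73192999]
```

View pics/w1.png

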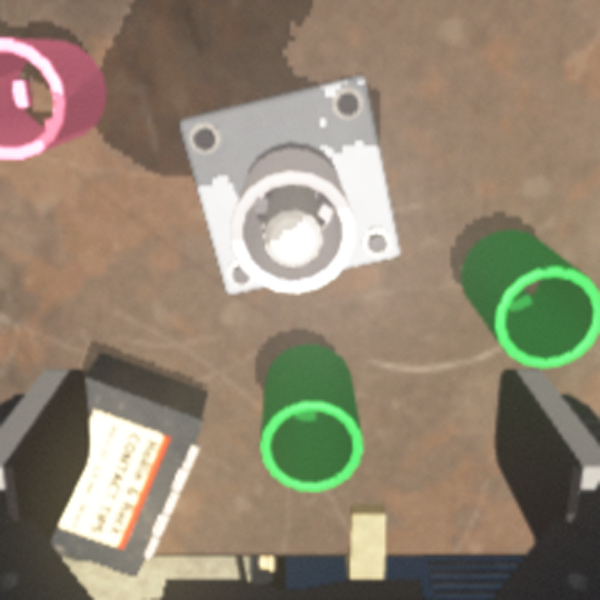

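Run:
```python
from h import *
from scipy.spatial.transform import Rotation as R
from station import monitor
o=monitor.observe(); d=get_image("wrist")
W=np.eye(4);W[:3,:3]=R.from_euler("xyz",o["orientation"],degrees=True).as_matrix();W[:3,3]=o["eef_pos"]
T=W@d["T_tool_cam"]
w=lambda x,y,z:ray(d,(x-.75)/2.5+140,(y-.75)/2.5+90,z,T)
print("rim",w(293.5,233,.1),"tip",w(292,239,.11),"plate",[w(*p,.01) for p in((180,121),(363,75),(400,252),(230,294))])
```

```text
rim [ 0.4726 -0.2361  0.1   ] tip [ 0.472  -0.2359  0.11  ] plate [array([ 0.4135, -0.1996,  0.01  ]), array([ 0.508 , -0.1763,  0.01  ]), array([ 0.5311, -0.2704,  0.01  ]), array([ 0.4372, -0.295 ,  0.01  ])]
```

Request:
{"method": "drive_tool", "body": {"targets": [{"fingers": 1, "tx": 0.001, "ty": -0.001, "tz": 0.03, "spin": 0}, {"fingers": 1, "tx": 0.001, "ty": -0.001, "tz": 0.07, "spin": 0}, {"fingers": 1, "tx": 0.001, "ty": -0.001, "tz": 0.11, "spin": 0}, {"fingers": 1, "tx": 0.001, "ty": -0.001, "tz": 0.145, "spin": 0}, {"fingers": 1, "tx": 0.001, "ty": -0.001, "tz": 0.165, "spin": 0}, {"fingers": 1, "tx": 0.001, "ty": -0.001, "tz": 0.171, "spin": 0}, {"fingers": 1, "tx": 0.001, "ty": -0.001, "tz": 0.171, "spin": 0}]}}

```text
t: 2.22
eef_pos: [0.4726, -0.2365, 0.0603]
orientation: [180.0, -0.0, 90.1]
contact_force: [0.3, 0.5, -0.0]
width: 0.0856
finger_force: 0.0
```

Request:
{"method": "drive_tool", "body": {"targets": [{"fingers": 0.7, "tx": 0, "ty": 0, "tz": 0, "spin": 0}, {"fingers": 0.62, "tx": 0, "ty": 0, "tz": 0, "spin": 0}, {"fingers": 0.5, "tx": 0, "ty": 0, "tz": 0, "spin": 0}, {"fingers": 0.4, "tx": 0, "ty": 0, "tz": 0, "spin": 0}, {"fingers": 0.2, "tx": 0, "ty": 0, "tz": 0, "spin": 0}, {"fingers": 0, "tx": 0, "ty": 0, "tz": 0, "spin": 0}, {"fingers": 0, "tx": 0, "ty": 0, "tz": 0, "spin": 0}, {"fingers": 0, "tx": 0, "ty": 0, "tz": 0, "spin": 0}]}}

```text
t: 3.22
eef_pos: [0.4732, -0.2376, 0.0618]
orientation: [179.9, 0.1, 90.0]
contact_force: [0.6, 1.0, 5.1]
width: 0.0517
finger_force: 62.0
```

Request:
{"method": "drive_tool", "body": {"targets": [{"fingers": 0, "tx": 0, "ty": 0, "tz": -0.001, "spin": 0}, {"fingers": 0, "tx": 0, "ty": 0, "tz": -0.002, "spin": 0}, {"fingers": 0, "tx": 0, "ty": 0, "tz": -0.002, "spin": 0}, {"fingers": 0, "tx": 0, "ty": 0, "tz": -0.002, "spin": 0}]}}

```text
t: 3.72
eef_pos: [0.4713, -0.2368, 0.0619]
orientation: [-179.9, -0.0, 90.0]
contact_force: [-1.5, 0.3, -1.2]
width: 0.0511
finger_force: 62.8
```

Request:
{"method": "drive_tool", "body": {"targets": [{"fingers": 0, "tx": 0, "ty": 0, "tz": -0.001, "spin": 0}, {"fingers": 0, "tx": 0, "ty": 0, "tz": -0.002, "spin": 0}, {"fingers": 0, "tx": 0, "ty": 0, "tz": -0.003, "spin": 0}, {"fingers": 0, "tx": 0, "ty": 0, "tz": -0.003, "spin": 0}]}}

```text
t: 4.22
eef_pos: [0.4718, -0.2369, 0.0649]
orientation: [-180.0, -0.0, 90.0]
contact_force: [0.5, -0.2, -4.7]
width: 0.0515
finger_force: 63.3
```

Request:
{"method": "drive_tool", "body": {"targets": [{"fingers": 0, "tx": 0, "ty": 0, "tz": -0.001, "spin": 0}, {"fingers": 0, "tx": 0, "ty": 0, "tz": -0.002, "spin": 0}, {"fingers": 0, "tx": 0, "ty": 0, "tz": -0.002, "spin": 0}, {"fingers": 0, "tx": 0, "ty": 0, "tz": -0.002, "spin": 0}]}}

```text
t: 4.72
eef_pos: [0.4717, -0.2369, 0.067]
orientation: [-180.0, -0.0, 90.0]
contact_force: [0.6, -0.4, -8.7]
width: 0.0509
finger_force: 63.7
```

Request:
{"method": "drive_tool", "body": {"targets": [{"fingers": 0, "tx": 0, "ty": 0, "tz": 0, "spin": 4}, {"fingers": 0, "tx": 0, "ty": 0, "tz": 0, "spin": 8}, {"fingers": 0, "tx": 0, "ty": 0, "tz": 0, "spin": 8}, {"fingers": 0, "tx": 0, "ty": 0, "tz": 0, "spin": 8}]}}

```text
t: 5.22
eef_pos: [0.4713, -0.2365, 0.0669]
orientation: [-179.9, -0.1, 82.0]
contact_force: [0.2, 1.1, -8.6]
width: 0.0513
finger_force: 63.7
```

Request:
{"method": "drive_tool", "body": {"targets": [{"fingers": 0, "tx": 0, "ty": 0, "tz": 0, "spin": 4}, {"fingers": 0, "tx": 0, "ty": 0, "tz": 0, "spin": 8}, {"fingers": 0, "tx": 0, "ty": 0, "tz": 0, "spin": 8}, {"fingers": 0, "tx": 0, "ty": 0, "tz": 0, "spin": 8}]}}

```text
t: 5.72
eef_pos: [0.4715, -0.2366, 0.067]
orientation: [-179.9, -0.0, 74.1]
contact_force: [-0.1, 1.6, -8.5]
width: 0.0513
finger_force: 63.7
```

```bash
python3 -c "
from station import monitor
o=monitor.observe();print(o['ft_torque'],o['contact_force'],o['joint_pos'])"
```

```text
[0.2932563  0.13678204 0.00763716] [-0.09253599  1.59268475 -8.49748624] [-3.13876367e+01  1.98371858e+01  1.12777463e+02  7.97436983e-03
  4.74704316e+01 -1.54591074e+01]
```

Request:
{"method": "drive_tool", "body": {"targets": [{"fingers": 0, "tx": 0, "ty": 0, "tz": 0, "spin": 4}, {"fingers": 0, "tx": 0, "ty": 0, "tz": 0, "spin": 7}, {"fingers": 0, "tx": 0, "ty": 0, "tz": 0, "spin": 7}, {"fingers": 0, "tx": 0, "ty": 0, "tz": 0, "spin": 7}]}}

```text
t: 6.22
eef_pos: [0.4717, -0.2368, 0.0671]
orientation: [-180.0, -0.0, 67.1]
contact_force: [-0.1, 1.0, -8.7]
width: 0.0513
finger_force: 63.7
```

Request:
{"method": "drive_tool", "body": {"targets": [{"fingers": 0, "tx": 0, "ty": 0, "tz": 0, "spin": 4}, {"fingers": 0, "tx": 0, "ty": 0, "tz": 0, "spin": 7}, {"fingers": 0, "tx": 0, "ty": 0, "tz": 0, "spin": 7}, {"fingers": 0, "tx": 0, "ty": 0, "tz": 0, "spin": 7}]}}

```text
t: 6.72
eef_pos: [0.4716, -0.2369, 0.0671]
orientation: [-179.9, 0.0, 60.1]
contact_force: [-1.8, 1.9, -8.2]
width: 0.0511
finger_force: 63.8
```

Request:
{"method": "drive_tool", "body": {"targets": [{"fingers": 0, "tx": 0, "ty": 0, "tz": 0, "spin": 4}, {"fingers": 0, "tx": 0, "ty": 0, "tz": 0, "spin": 7}, {"fingers": 0, "tx": 0, "ty": 0, "tz": 0, "spin": 7}, {"fingers": 0, "tx": 0, "ty": 0, "tz": 0, "spin": 7}]}}

```text
t: 7.22
eef_pos: [0.4727, -0.2376, 0.0677]
orientation: [179.9, -0.0, 53.1]
contact_force: [-0.3, -0.9, -7.5]
width: 0.0511
finger_force: 63.8
```

Request:
{"method": "drive_tool", "body": {"targets": [{"fingers": 0, "tx": 0, "ty": 0, "tz": 0, "spin": 4}, {"fingers": 0, "tx": 0, "ty": 0, "tz": 0, "spin": 7}, {"fingers": 0, "tx": 0, "ty": 0, "tz": 0, "spin": 7}, {"fingers": 0, "tx": 0, "ty": 0, "tz": 0, "spin": 7}]}}

```text
t: 7.72
eef_pos: [0.4732, -0.2378, 0.0683]
orientation: [179.8, -0.0, 46.1]
contact_force: [0.6, 0.5, -3.7]
width: 0.0513
finger_force: 64.2
```

Request:
{"method": "drive_tool", "body": {"targets": [{"fingers": 0, "tx": 0, "ty": 0, "tz": 0, "spin": 1}, {"fingers": 0, "tx": 0, "ty": 0, "tz": -0.001, "spin": 2}, {"fingers": 0, "tx": 0, "ty": 0, "tz": -0.002, "spin": 2}, {"fingers": 0, "tx": 0, "ty": 0, "tz": -0.002, "spin": 2}]}}

```text
t: 8.22
eef_pos: [0.4724, -0.2373, 0.0695]
orientation: [179.9, -0.0, 44.0]
contact_force: [1.2, -1.1, -2.8]
width: 0.051
finger_force: 64.2
```

Request:
{"method": "drive_tool", "body": {"targets": [{"fingers": 0, "tx": 0, "ty": 0, "tz": -0.001, "spin": 0}, {"fingers": 0, "tx": 0, "ty": 0, "tz": -0.002, "spin": 0}, {"fingers": 0, "tx": 0, "ty": 0, "tz": -0.003, "spin": 0}, {"fingers": 0, "tx": 0, "ty": 0, "tz": -0.004, "spin": 0}, {"fingers": 0, "tx": 0, "ty": 0, "tz": -0.005, "spin": 0}]}}

```text
t: 8.85
eef_pos: [0.4722, -0.2371, 0.0744]
orientation: [180.0, -0.0, 44.0]
contact_force: [1.2, -1.1, -4.8]
width: 0.0514
finger_force: 64.1
```

Request:
{"method": "drive_tool", "body": {"targets": [{"fingers": 0, "tx": 0, "ty": 0, "tz": -0.002, "spin": 0}, {"fingers": 0, "tx": 0, "ty": 0, "tz": -0.004, "spin": 0}, {"fingers": 0, "tx": 0, "ty": 0, "tz": -0.006, "spin": 0}, {"fingers": 0, "tx": 0, "ty": 0, "tz": -0.008, "spin": 0}, {"fingers": 0, "tx": 0, "ty": 0, "tz": -0.01, "spin": 0}]}}

```text
t: 9.48
eef_pos: [0.4718, -0.2369, 0.0843]
orientation: [-180.0, 0.0, 44.0]
contact_force: [0.0, -0.5, -2.2]
width: 0.0511
finger_force: 64.2
```

Request:
{"method": "drive_tool", "body": {"targets": [{"fingers": 0, "tx": 0, "ty": 0, "tz": -0.005, "spin": 0}, {"fingers": 0, "tx": 0, "ty": 0, "tz": -0.012, "spin": 0}, {"fingers": 0, "tx": 0, "ty": 0, "tz": -0.02, "spin": 0}, {"fingers": 0, "tx": 0, "ty": 0, "tz": -0.03, "spin": 0}, {"fingers": 0, "tx": 0, "ty": 0, "tz": -0.04, "spin": 0}, {"fingers": 0, "tx": 0, "ty": 0, "tz": -0.05, "spin": 0}, {"fingers": 0, "tx": 0, "ty": 0, "tz": -0.06, "spin": 0}, {"fingers": 0, "tx": 0, "ty": 0, "tz": -0.07, "spin": 0}, {"fingers": 0, "tx": 0, "ty": 0, "tz": -0.085, "spin": 0}, {"fingers": 0, "tx": 0, "ty": 0, "tz": -0.1, "spin": 0}, {"fingers": 0, "tx": 0, "ty": 0, "tz": -0.11, "spin": 0}, {"fingers": 0, "tx": 0, "ty": 0, "tz": -0.11, "spin": 0}]}}

```text
t: 10.98
eef_pos: [0.4728, -0.2375, 0.1956]
orientation: [179.9, -0.0, 44.0]
contact_force: [-0.4, 0.1, -2.8]
width: 0.0513
finger_force: 64.2
```

Run:
```python
from h import *
import cv2
from station import monitor
o=monitor.observe();print(o["t"],o["eef_pos"],o["contact_force"],o["width"])
cv2.imwrite("pics/s2.png",cv2.resize(get_image("side")["color"][80:320,150:400],None,fx=2.4,fy=2.4))
# shift to tray (0.528,0.221) in tool axes: yaw a -> x=(cos,sin), y=(sin,-cos)
a=np.radians(o["orientation"][2]); v=np.array([.528,.221])-o["eef_pos"][:2]
print(v@[np.cos(a),np.sin(a)], v@[np.sin(a),-np.cos(a)])
```

```text
10.975 [ 0.47280364 -0.23750486  0.19563081] [-0.4409614   0.06652085 -2.84310774] 0.0512750656204861
0.35820586678724214 -0.291482247666217
```

View pics/s2.png

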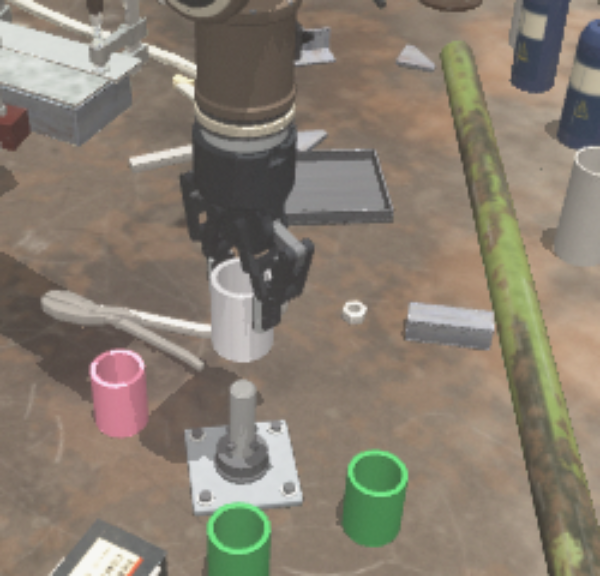

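Request:
{"method": "drive_tool", "body": {"targets": [{"fingers": 0, "tx": 0.014, "ty": -0.011, "tz": 0, "spin": 0}, {"fingers": 0, "tx": 0.036, "ty": -0.029, "tz": 0, "spin": 0}, {"fingers": 0, "tx": 0.064, "ty": -0.052, "tz": 0, "spin": 0}, {"fingers": 0, "tx": 0.093, "ty": -0.076, "tz": 0, "spin": 0}, {"fingers": 0, "tx": 0.122, "ty": -0.099, "tz": 0, "spin": 0}, {"fingers": 0, "tx": 0.15, "ty": -0.122, "tz": 0, "spin": 0}, {"fingers": 0, "tx": 0.179, "ty": -0.146, "tz": 0, "spin": 0}, {"fingers": 0, "tx": 0.208, "ty": -0.169, "tz": 0, "spin": 0}, {"fingers": 0, "tx": 0.236, "ty": -0.192, "tz": 0, "spin": 0}, {"fingers": 0, "tx": 0.265, "ty": -0.215, "tz": 0, "spin": 0}, {"fingers": 0, "tx": 0.294, "ty": -0.239, "tz": 0, "spin": 0}, {"fingers": 0, "tx": 0.322, "ty": -0.262, "tz": 0, "spin": 0}, {"fingers": 0, "tx": 0.344, "ty": -0.28, "tz": 0, "spin": 0}, {"fingers": 0, "tx": 0.358, "ty": -0.291, "tz": 0, "spin": 0}, {"fingers": 0, "tx": 0.358, "ty": -0.291, "tz": 0, "spin": 0}, {"fingers": 0, "tx": 0.358, "ty": -0.291, "tz": 0, "spin": 0}]}}

```text
t: 13.02
eef_pos: [0.5268, 0.2202, 0.1938]
orientation: [-180.0, 0.1, 44.0]
contact_force: [-0.3, 0.2, -3.4]
width: 0.0507
finger_force: 64.2
```

Run:
```python
from h import *
import cv2
a=cv2.resize(get_image("side")["color"][60:220,190:350],None,fx=3,fy=3);b=cv2.resize(get_image("scene")["color"][70:230,130:290],None,fx=2.0,fy=3)
cv2.imwrite("pics/s3.png",np.hstack([a,b]))
```

```text
(no output)
```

View pics/s3.png

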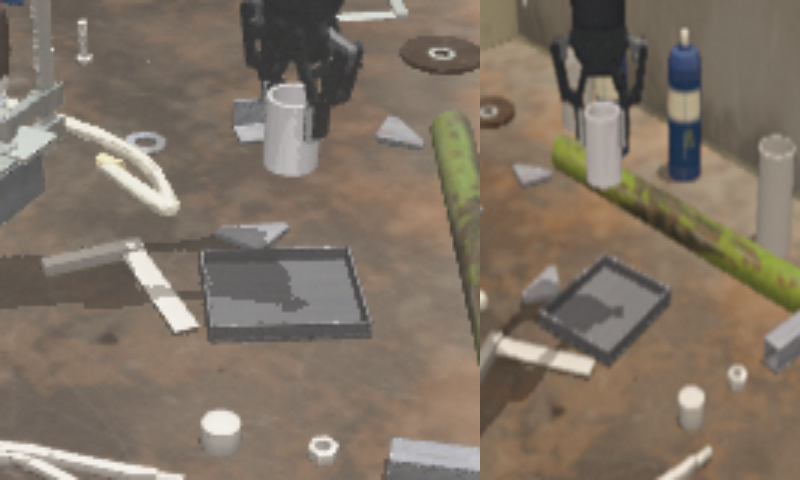

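Request:
{"method": "drive_tool", "body": {"targets": [{"fingers": 0, "tx": 0, "ty": 0, "tz": 0.01, "spin": 0}, {"fingers": 0, "tx": 0, "ty": 0, "tz": 0.03, "spin": 0}, {"fingers": 0, "tx": 0, "ty": 0, "tz": 0.055, "spin": 0}, {"fingers": 0, "tx": 0, "ty": 0, "tz": 0.08, "spin": 0}, {"fingers": 0, "tx": 0, "ty": 0, "tz": 0.105, "spin": 0}, {"fingers": 0, "tx": 0, "ty": 0, "tz": 0.125, "spin": 0}, {"fingers": 0, "tx": 0, "ty": 0, "tz": 0.14, "spin": 0}, {"fingers": 0, "tx": 0, "ty": 0, "tz": 0.148, "spin": 0}, {"fingers": 0, "tx": 0, "ty": 0, "tz": 0.152, "spin": 0}, {"fingers": 0, "tx": 0, "ty": 0, "tz": 0.152, "spin": 0}, {"fingers": 0, "tx": 0, "ty": 0, "tz": 0.152, "spin": 0}]}}

```text
t: 14.5
eef_pos: [0.5281, 0.2213, 0.0431]
orientation: [180.0, -0.1, 44.0]
contact_force: [0.1, -0.7, -2.8]
width: 0.0512
finger_force: 64.2
```

Request:
{"method": "drive_tool", "body": {"targets": [{"fingers": 0, "tx": 0, "ty": 0, "tz": 0.001, "spin": 0}, {"fingers": 0, "tx": 0, "ty": 0, "tz": 0.002, "spin": 0}, {"fingers": 0, "tx": 0, "ty": 0, "tz": 0.003, "spin": 0}, {"fingers": 0, "tx": 0, "ty": 0, "tz": 0.004, "spin": 0}, {"fingers": 0, "tx": 0, "ty": 0, "tz": 0.004, "spin": 0}]}}

```text
t: 15.12
eef_pos: [0.5272, 0.2209, 0.0381]
orientation: [-180.0, 0.0, 44.0]
contact_force: [0.7, 0.6, -2.5]
width: 0.0514
finger_force: 64.2
```

Request:
{"method": "drive_tool", "body": {"targets": [{"fingers": 0, "tx": 0, "ty": 0, "tz": 0.0005, "spin": 0}, {"fingers": 0, "tx": 0, "ty": 0, "tz": 0.001, "spin": 0}, {"fingers": 0, "tx": 0, "ty": 0, "tz": 0.0015, "spin": 0}, {"fingers": 0, "tx": 0, "ty": 0, "tz": 0.002, "spin": 0}, {"fingers": 0, "tx": 0, "ty": 0, "tz": 0.002, "spin": 0}]}}

```text
t: 15.75
eef_pos: [0.5273, 0.221, 0.0362]
orientation: [-180.0, 0.0, 44.0]
contact_force: [0.2, -0.1, -2.8]
width: 0.0514
finger_force: 64.2
```

Request:
{"method": "drive_tool", "body": {"targets": [{"fingers": 0, "tx": 0, "ty": 0, "tz": 0.0005, "spin": 0}, {"fingers": 0, "tx": 0, "ty": 0, "tz": 0.001, "spin": 0}, {"fingers": 0, "tx": 0, "ty": 0, "tz": 0.001, "spin": 0}, {"fingers": 0, "tx": 0, "ty": 0, "tz": 0.001, "spin": 0}]}}

```text
t: 16.25
eef_pos: [0.5275, 0.2211, 0.0359]
orientation: [180.0, -0.0, 44.0]
contact_force: [-2.0, -0.3, 3.1]
width: 0.051
finger_force: 64.8
```

Request:
{"method": "drive_tool", "body": {"targets": [{"fingers": 0.65, "tx": 0, "ty": 0, "tz": 0, "spin": 0}, {"fingers": 0.7, "tx": 0, "ty": 0, "tz": 0, "spin": 0}, {"fingers": 0.8, "tx": 0, "ty": 0, "tz": 0, "spin": 0}, {"fingers": 1, "tx": 0, "ty": 0, "tz": 0, "spin": 0}, {"fingers": 1, "tx": 0, "ty": 0, "tz": 0, "spin": 0}, {"fingers": 1, "tx": 0, "ty": 0, "tz": 0, "spin": 0}, {"fingers": 1, "tx": 0, "ty": 0, "tz": 0, "spin": 0}]}}

```text
t: 17.12
eef_pos: [0.5274, 0.221, 0.0353]
orientation: [-180.0, -0.0, 44.0]
contact_force: [0.4, 0.7, -0.9]
width: 0.0854
finger_force: 0.0
```

Request:
{"method": "drive_tool", "body": {"targets": [{"fingers": 1, "tx": 0, "ty": 0, "tz": -0.01, "spin": 0}, {"fingers": 1, "tx": 0, "ty": 0, "tz": -0.03, "spin": 0}, {"fingers": 1, "tx": 0, "ty": 0, "tz": -0.055, "spin": 0}, {"fingers": 1, "tx": 0, "ty": 0, "tz": -0.085, "spin": 0}, {"fingers": 1, "tx": 0, "ty": 0, "tz": -0.12, "spin": 0}, {"fingers": 1, "tx": 0, "ty": 0, "tz": -0.15, "spin": 0}, {"fingers": 1, "tx": 0, "ty": 0, "tz": -0.17, "spin": 0}, {"fingers": 1, "tx": 0, "ty": 0, "tz": -0.17, "spin": 0}, {"fingers": 1, "tx": 0, "ty": 0, "tz": -0.17, "spin": 0}]}}

```text
t: 18.25
eef_pos: [0.527, 0.2208, 0.2053]
orientation: [-180.0, 0.0, 44.0]
contact_force: [-0.2, -0.5, -0.7]
width: 0.0854
finger_force: 0.0
```

Run:
```python
from h import *
import cv2
a=cv2.resize(get_image("side")["color"][60:220,190:350],None,fx=3,fy=3);b=cv2.resize(get_image("scene")["color"][70:230,130:290],None,fx=2.0,fy=3)
cv2.imwrite("pics/s4.png",np.hstack([a,b]))
```

```text
(no output)
```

View pics/s4.png

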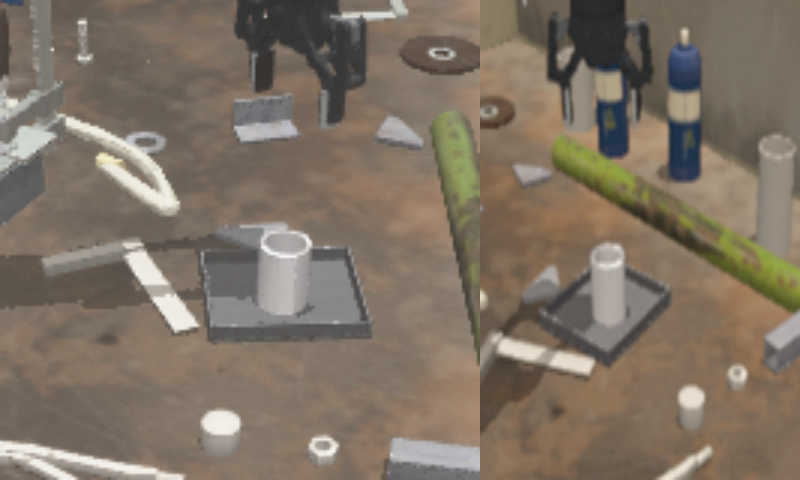

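The sleeve stands upright on the tray floor, with its rim centre at about (285,240) in the side view. The slug at (220,430) and the nut at (323,449) have not moved, and the gripper is clear.

```bash
python3 -c "
from station import close_job
print(close_job())"
```

```text
the job is handed in; nothing more can be done
None
```

The job is handed in after about 18 s of the 67 s allowed: the sleeve was turned about 46° by feel until the pins let go, drawn off the rod at under 10 N measured pull, and set down gently, upright on the tray floor, with the slug and nut left where they lay.

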